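# Open the child-resistant solvent bottle

### The job

Open the clamped solvent bottle: push its child-resistant cap down hard (about 19 N) without ramming it, keep it pushed down while turning it anticlockwise to free it, then lift it off. Set the cap down, not dropped, mouth down in the steel tray, and leave the other glassware and boxes where they are.

Things in the scene. Friction and masses are not known exactly. Their poses are not given: they have to be found in the camera images.
- bottle: Amber round bottle, 92 mm diameter, in a round steel holder (130 mm diameter, 50 mm high) bolted to the bench: it cannot move. Origin: on the bottle's vertical axis at bench height; z up; yaw any. The shoulder begins 118 mm up and narrows to the 28 mm neck at 148 mm.
- neck (a point): Point on the bottle's axis at its mouth, 200 mm above the bench. Turning the pushed-down cap anticlockwise seen from above, its lugs are past the teeth after about 41 degrees; an end stop comes at about 80, so turn 60. Then the spring lifts it up to 13 mm and it pulls straight up freely; 55 mm up it is clear of the neck. Lugs and stops break if cap and bottle press on each other with over 40 N.
- cap: Round blue ribbed cap on the amber bottle, 52 mm diameter, 37.5 mm high, about 45 g, open below, about 2 mm side play on the neck. Origin: centre of the skirt's underside, 172 mm above the bench when locked; z up along its axis, x towards the white pointer on its top (along the bottle's x when locked). A spring in the neck pushes it up.
- cap_grip (a point): Point on the cap's axis 22 mm above the skirt's underside, a good height to grip. Inner lugs sit behind teeth: the cap cannot turn until pushed down 3 to 15 mm (unseen, differs from bottle to bottle). At any such depth the teeth clear at a push of about 16 N; the spring gains 1 N per mm and a hard stop comes 2 mm deeper, at about 18 N. Keep 17 to 23 N while turning.
- tray: Low rectangular steel tray, 170 by 150 mm (its x and y), rim 10 mm high, walls and floor 3 mm (inner floor 3 mm above the bench), fixed to the bench. Origin: centre of its underside; z up.
- beaker: Bystander: loose empty glass beaker, 70 mm diameter, 85 mm high, origin centre of its underside. Leave alone.
- tipbox: Bystander: loose blue box of pipette tips, 85 by 120 by 65 mm, origin centre of its underside. Leave alone.
- reagent: Bystander: loose clear glass bottle with a small blue cap, 72 mm diameter, 150 mm high, origin centre of its underside. Leave alone.
- rack: Bystander: loose steel wire rack of test tubes, 70 by 200 by 91 mm, origin centre of its underside. Leave alone.
There are look-alikes about, which are no part of the job. Of the things shaped like the cap, the blue one is meant.

How it is judged (in metres and radians):
On the way, in this order (a step that is already met when the one before it is completed fails the run):
1. the cap is pushed down on the neck against its spring, by at least 2 mm (z of cap in the frame of bottle below 0.17 m), for 0.1 s.
2. the cap is turned at least 40 degrees while still on the neck (angle between the x axis of cap and the x axis of bottle, either way round above 0.7 rad and z of cap in the frame of bottle below 0.192 m and horizontal distance between cap and bottle below 0.006 m), for 0.05 s.
At the end, for the whole second after the job is handed in: The cap stands mouth down (within 0.1 rad) flat on the tray's floor, wholly inside the rim (its centre within 60 mm of the tray's centre along the tray's x and 50 mm along its y), released and at rest (x of cap in the frame of tray between -0.06 and 0.06 m and y of cap in the frame of tray between -0.05 and 0.05 m and z of cap in the frame of tray between 0 and 0.007 m and angle between the z axis of cap and the z axis of tray, either way round below 0.1 rad and angle between cap's own z axis and vertical below 0.1 rad and linear speed of cap below 0.02 m/s); the robot touches nothing.
It fails at once if contact force between cap and bottle over 40 N (rammed, or forced against teeth or stops) (contact force between cap and bottle above 40 N).
It fails at once if the cap is dropped: it falls free, away from the bottle, faster than 0.7 m/s (25 mm) (contact force between the fingers and cap below 0.05 N and linear speed of cap above 0.7 m/s and horizontal distance between cap and bottle above 0.06 m).
It fails at once if a bystander is moved by more than 15 mm (distance of any of beaker, tipbox, reagent, rack from where it was at the start of the episode above 0.015 m).
It also fails if it takes over 67 s, if anything falls off the work surface, if the arm or the gripper's body presses on something with over 40 N, if the wrist force passes 120 N, or if a joint passes its speed limit or range.

### The arm

A 6-joint arm with a two-finger parallel gripper is mounted at the origin on the work surface. World frame = base frame: x ahead of the robot, y to its left, z up, the work surface at z = 0. Lengths are in m, angles in degrees, forces in N, time in s.
With the tool pointing down it reaches from about 0.275 to 0.975 m from the base axis. Payload 8.4 kg.
Tool frame: the origin (TCP) lies midway between the tips of the shut fingers; the grasp point (between the pads) lies 19 mm behind it (arm.grip_point_offset is the distance from the TCP to the grasp point, in m); x points along the fingers, y is the direction in which the jaws open and shut, and the axes are right-handed (so a half turn about x gives the same grasp; the last joint's range is limited). The gripper opens to 92 mm and grips with 3 to 60 N. Pads are 20 mm wide; open, the fingers measure 128 mm over their backs; the gripper's body (75 mm by 189 mm) begins 69 mm behind the grasp point.
Start: joints at [73.602, 20.225, 93.587, -0, 66.188, -0.138], TCP at [0.175, 0.6, 0.215] pointing down, gripper open.
Joint ranges: [-150.9, 150.9], [-52.94, 120.26], [3.33, 152.33], [-74.26, 254.26], [0, 154.13], [-172.89, 172.89]. Speed limits (degrees/s): [127.2, 127.2, 159.86, 180, 180, 180].

### API

Orientations are given as a 3x3 rotation matrix whose columns are the frame's x, y, z axes.
In Python, from cell import arm gives the robot as it stands.
- The arm moves only by the tool send_rows, never from a script. Its argument "targets" is a list of rows, each an object with "linear": the shift along the world's x, y, z in mm, a list of three; "dr": the turn, a rotation vector about the world's x, y, z in rad, a list of three; "claw": the finger opening in mm, from 0 to 91.9. A call has 1 to 20 rows; each row is the pose to reach, as a shift and turn from the pose measured when the call began; what a row does not reach only later rows make up. A row lasts 1/12 s, in which the tool goes at most 41.7 mm and 7.16 degrees, less where a joint would pass 70% of its speed; a pose out of reach is approached as far as the arm can. A call with a gripper value outside its range is refused whole. The fingers move at their own pace and stop on an object; "grip_force" is the grip in N (left out, the last holds). Time passes only in rows, so rows that repeat a pose let the fingers close. It gives the time, the measured TCP pose, the force and the opening at its end, in the units of the state.
- arm.get_state(): the state, without advancing time (a new reading comes with each control period).
- arm.grab_frame(name): name is "scene" or "top" or "wrist"; returns a dict with "color" (420x560x3 uint8, blue, green, red), "z_map" (420x560 float32, m along the optical axis (not along the pixel's ray), 0 where there is no reading), "fovy" (degrees; the focal length in pixels is half the picture's height over the tangent of half this angle, whatever the lens; pixels are square), "cx", "cy" (the principal point, pixels), "k1" (the pictures are not rectified: a ray, as slopes to the right and down, at radius r is drawn at 1 + k1 r^2 times it, then the intrinsics apply), "R" (3x3) and "t" (3): a world point X has camera coordinates R X + t. Camera axes: x right, y down, z forward; pixel columns grow to the right and rows downward; lengths in m; the calibration is good to about 2 mm. A picture is of the moment at which its call begins.
- arm.sign_off(): hands the job in, once; it reports no verdict.
The state is a dict: "t": time; "qpos": joint angles; "qd": joint speeds; "effort": joint torques, N m; "tcp_pos": TCP position; "orientation": TCP orientation; "force": force on the tool from outside, world axes, zero at the start; "torque": the same for the moment, N m; "gripper_width": opening from 0.0 (shut) to 1.0 (fully open).
Only numpy, scipy, OpenCV 4.12 (cv2) and the standard library are available. Lean on these libraries where they do the work, as an engineer would, in place of code of your own. Each camera call takes 0.05 s, during which the arm holds its last target. There are 200 camera calls.

## Working session

There is one attempt and no reset: what is moved stays moved. The work goes in short steps, Python scripts to look and compute and a tool call to move; the robot and the scene stay as the last step left them, time stands still between calls to the robot, and variables do not carry over. Pictures are saved under pics/ and viewed, about 8 in all and at most 12, crops included, and the job is handed in when it is done.

Besides the shell and the picture viewer there is one more tool, called after "Call:" as name(argument=value, ...) on one line, values as JSON. send_rows: Moves the arm, as the interface text tells. Its arguments: {"type":"object","properties":{"targets":{"type":"array","items":{"type":"object","properties":{"linear":{"type":"array","items":{"type":"number"}},"dr":{"type":"array","items":{"type":"number"}},"claw":{"type":"number"}}}},"grip_force":{"type":"number"}},"required":["targets"]}

```bash
mkdir -p pics; cat > h.py <<'E'
import numpy as np, cv2
from cell import arm
def grab(n):
    f=arm.grab_frame(n); return f
def pts(f):
    h,w=f['z_map'].shape; F=h/2/np.tan(np.radians(f['fovy'])/2)
    u,v=np.meshgrid(np.arange(w),np.arange(h))
    K=np.array([[F,0,f['cx']],[0,F,f['cy']],[0,0,1.]])
    p=cv2.undistortPoints(np.stack([u.ravel(),v.ravel()],1).astype(float).reshape(-1,1,2),K,np.array([f['k1'],0,0,0.]))[:,0].reshape(h,w,2)
    z=f['z_map']; c=np.dstack([p[...,0]*z,p[...,1]*z,z]); 
    X=(c-np.array(f['t']))@np.array(f['R']); X[z==0]=np.nan
    return X
E
python3 - <<'E'
from h import *
s=arm.get_state(); print({k:np.round(v,3).tolist() for k,v in s.items()})
for n in ('scene','top','wrist'):
    f=grab(n); cv2.imwrite(f'pics/{n}0.png',f['color']); np.save(n+'0.npy',pts(f)); print(n,f['fovy'],f['k1'],(-np.array(f['R']).T@f['t']).round(3))
    np.save(n+'0c.npy',f['color'])
E
```

```text
{'t': 0.0, 'qpos': [73.602, 20.264, 93.629, 0.0, 66.189, -0.134], 'qd': [-0.019, 0.007, 0.004, 0.008, 0.112, 0.047], 'effort': [-0.0, -59.383, -33.424, 0.07, 0.023, -0.0], 'tcp_pos': [0.175, 0.6, 0.214], 'orientation': [[-0.0, 0.28, 0.96], [-0.001, 0.96, -0.28], [-1.0, -0.001, -0.0]], 'force': [-0.182, 0.015, 0.222], 'torque': [-0.01, 0.003, 0.011], 'gripper_width': 1.001}
scene 44.80767451482568 -0.17753865355081344 [ 1.457 -0.022  1.09 ]
top 43.369501618814695 -0.04294406091702691 [0.463 0.012 1.427]
wrist 68.36908985412758 -0.030212931327475944 [0.11  0.619 0.384]
```

View pics/top0.png

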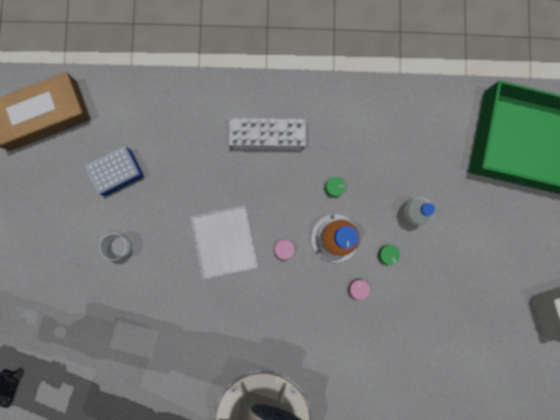

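View pics/scene0.png

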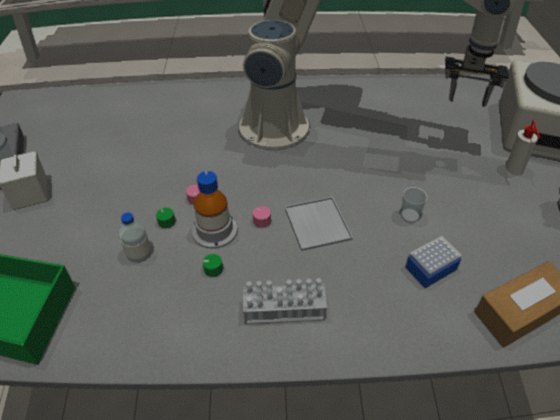

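The top view shows the blue cap at (346,237) on the amber bottle, with the grey tray at (225,242). Green and pink decoy caps lie around the bottle, and the reagent is at (420,212). Next I measure these.

```bash
python3 - <<'E'
from h import *
def blue(c): 
    h=cv2.cvtColor(c,cv2.COLOR_BGR2HSV); return (h[...,0]>105)&(h[...,0]<130)&(h[...,1]>150)&(h[...,2]>60)
for n,box in (('top',(325,220,370,255)),('scene',(190,165,225,195))):
    X=np.load(n+'0.npy'); c=np.load(n+'0c.npy'); x0,y0,x1,y1=box
    roi=np.zeros(c.shape[:2],bool); roi[y0:y1,x0:x1]=1
    z=X[...,2]
    m=roi&(z>0.19)&(z<0.23); t=roi&(z>0.203)&(z<0.218)
    print(n,m.sum(),'ztop',np.nanpercentile(z[roi],[95,99]), )
    P=X[t]; (cc,r)=cv2.minEnclosingCircle(P[:,:2].astype(np.float32)); print('circ',cc,r,'mean',P.mean(0),'mid',(P.max(0)+P.min(0))/2)
    w=t&(c.min(2)>110); print('pointer',w.sum(),X[w].mean(0) if w.any() else None)
X=np.load('top0.npy'); c=np.load('top0c.npy')
# tray
z=X[...,2]; 
g=c.min(2)>0
roi=np.zeros(z.shape,np.uint8); roi[200:290,180:270]=1
m=(roi>0)&(z>0.006)&(z<0.03); print('tray rim',m.sum()); P=X[m][:,:2].astype(np.float32)
print('rect',cv2.minAreaRect(P))
b=(roi>0)&(cv2.cvtColor(c,cv2.COLOR_BGR2GRAY)>135); print(b.sum(),cv2.minAreaRect(X[b][:,:2].astype(np.float32)), np.nanmedian(z[b]))
# tall things
for nm,(x0,y0,x1,y1) in dict(reagent=(400,190,440,235),rack=(225,115,310,155),green1=(325,175,350,200),green2=(378,243,402,268),pink1=(272,238,297,263),pink2=(347,278,373,302)).items():
    p=X[y0:y1,x0:x1].reshape(-1,3); q=p[p[:,2]>.02]; print(nm,len(q),q.min(0).round(3),q.max(0).round(3))
big=cv2.resize(np.load('top0c.npy')[175:305,270:440],None,fx=4,fy=4,interpolation=cv2.INTER_CUBIC); cv2.imwrite('pics/topcrop.png',big)
E
```

```text
top 416 ztop [0.21167687 0.21386217]
circ (0.4834604561328888, -0.18055477738380432) 0.02621344104409218 mean [ 0.48336133 -0.18017854  0.20962013] mid [ 0.48403311 -0.18043615  0.21009068]
pointer 8 [ 0.46941758 -0.18315341  0.21049358]
scene 327 ztop [0.21153572 0.21311668]
circ (0.48638156056404114, -0.183785542845726) 0.028058281168341637 mean [ 0.48817441 -0.18282475  0.20958755] mid [ 0.48712865 -0.18319576  0.2089821 ]
pointer 0 None
tray rim 954
rect ((0.4603678286075592, 0.1146964505314827), (0.2383488118648529, 0.238594189286232), 1.3783364295959473)
3803 ((0.4680769145488739, 0.11978517472743988), (0.17714455723762512, 0.15453281998634338), 14.41934871673584) 0.0032905713514439056
reagent 808 [ 0.522 -0.426  0.02 ] [ 0.593 -0.353  0.154]
rack 2034 [ 0.719 -0.091  0.023] [0.796 0.109 0.099]
green1 311 [ 0.595 -0.2    0.023] [ 0.646 -0.15   0.045]
green2 322 [ 0.421 -0.349  0.02 ] [ 0.469 -0.298  0.045]
pink1 309 [ 0.425 -0.068  0.026] [ 0.475 -0.018  0.046]
pink2 329 [ 0.328 -0.271  0.021] [ 0.378 -0.219  0.045]
```

View pics/topcrop.png

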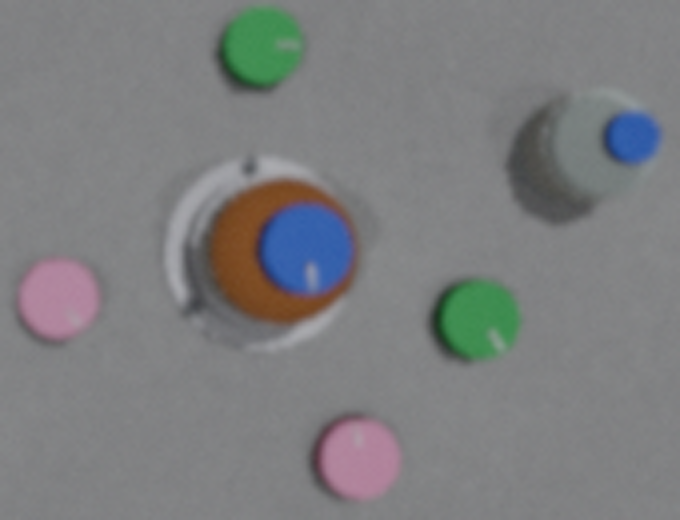

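Cap axis is about (0.485, -0.181) with its top at 0.2095, and the tray centre about (0.468, 0.120). I'm moving above the cap now.

Call:
send_rows(targets=[{"linear": [309, -781, 76], "dr": [0, 0, -1.64], "claw": 91}, {"linear": [309, -781, 76], "dr": [0, 0, -1.64], "claw": 91}, {"linear": [309, -781, 76], "dr": [0, 0, -1.64], "claw": 91}, {"linear": [309, -781, 76], "dr": [0, 0, -1.64], "claw": 91}, {"linear": [309, -781, 76], "dr": [0, 0, -1.64], "claw": 91}, {"linear": [309, -781, 76], "dr": [0, 0, -1.64], "claw": 91}, {"linear": [309, -781, 76], "dr": [0, 0, -1.64], "claw": 91}, {"linear": [309, -781, 76], "dr": [0, 0, -1.64], "claw": 91}, {"linear": [309, -781, 76], "dr": [0, 0, -1.64], "claw": 91}, {"linear": [309, -781, 76], "dr": [0, 0, -1.64], "claw": 91}, {"linear": [309, -781, 76], "dr": [0, 0, -1.64], "claw": 91}, {"linear": [309, -781, 76], "dr": [0, 0, -1.64], "claw": 91}, {"linear": [309, -781, 76], "dr": [0, 0, -1.64], "claw": 91}, {"linear": [309, -781, 76], "dr": [0, 0, -1.64], "claw": 91}, {"linear": [309, -781, 76], "dr": [0, 0, -1.64], "claw": 91}, {"linear": [309, -781, 76], "dr": [0, 0, -1.64], "claw": 91}, {"linear": [309, -781, 76], "dr": [0, 0, -1.64], "claw": 91}, {"linear": [309, -781, 76], "dr": [0, 0, -1.64], "claw": 91}, {"linear": [309, -781, 76], "dr": [0, 0, -1.64], "claw": 91}, {"linear": [309, -781, 76], "dr": [0, 0, -1.64], "claw": 91}])

```text
t: 1.82
tcp_pos: [0.4802, -0.1741, 0.2892]
orientation: [[-0.001, 0.938, -0.346], [0.0, -0.346, -0.938], [-1.0, -0.001, -0.0]]
force: [1.4, 0.6, 0.4]
gripper_width: 0.995
```

Call:
send_rows(targets=[{"linear": [4, -7, 0], "dr": [0, 0, 0], "claw": 91}, {"linear": [4, -7, 0], "dr": [0, 0, 0], "claw": 91}, {"linear": [4, -7, 0], "dr": [0, 0, 0], "claw": 91}])

```text
t: 2.07
tcp_pos: [0.4837, -0.1809, 0.2886]
orientation: [[-0.002, 0.938, -0.348], [0.001, -0.348, -0.938], [-1.0, -0.003, -0.001]]
force: [0.5, 0.5, -0.7]
gripper_width: 0.985
```

```bash
python3 - <<'E'
from h import *
s=arm.get_state(); print(s['t'],np.round(s['tcp_pos'],4),np.round(s['force'],2),np.round(s['qpos'],1))
f=grab('wrist'); X=pts(f); c=f['color']; cv2.imwrite('pics/w1.png',c)
z=X[...,2]; h=cv2.cvtColor(c,cv2.COLOR_BGR2HSV)
b=(h[...,0]>100)&(h[...,0]<130)&(h[...,1]>120)
t=(np.hypot(X[...,0]-.485,X[...,1]+.181)<.04)&(z>.203)&(z<.217)
P=X[t]; cc,r=cv2.minEnclosingCircle(P[:,:2].astype(np.float32)); print(t.sum(),cc,r,P.mean(0),np.median(P[:,2]))
print('blue med',np.median(X[t&b],0))
w=t&(h[...,1]<80)&(h[...,2]>110); print('ptr',w.sum(),X[w].mean(0) if w.any() else 0)
E
```

```text
2.0667 [ 0.4837 -0.1809  0.2886] [ 0.48  0.51 -0.73] [-20.7   6.7 101.5   0.   71.9  -0.4]
2919 (0.4848519265651703, -0.1829131543636322) 0.026256617158651352 [ 0.4853001  -0.18195601  0.20920929] 0.20926838863194488
blue med [ 0.48573974 -0.18110994  0.20925981]
ptr 70 [ 0.47075734 -0.18606245  0.20989291]
```

View pics/w1.png

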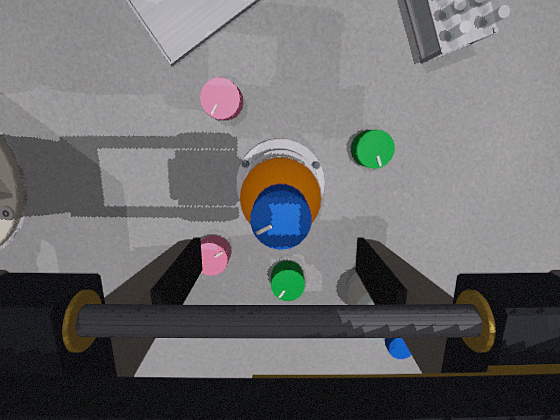

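The wrist view shows the cap at (281,215), centred between the fingers, and all views agree on about (0.485, -0.182). I'm descending to grip height and closing.

Call:
send_rows(targets=[{"linear": [1.3, -1.1, -35], "dr": [0, 0, 0], "claw": 91}, {"linear": [1.3, -1.1, -70], "dr": [0, 0, 0], "claw": 91}, {"linear": [1.3, -1.1, -95], "dr": [0, 0, 0], "claw": 91}, {"linear": [1.3, -1.1, -113], "dr": [0, 0, 0], "claw": 91}, {"linear": [1.3, -1.1, -113], "dr": [0, 0, 0], "claw": 91}, {"linear": [1.3, -1.1, -113], "dr": [0, 0, 0], "claw": 91}, {"linear": [1.3, -1.1, -113], "dr": [0, 0, 0], "claw": 60}, {"linear": [1.3, -1.1, -113], "dr": [0, 0, 0], "claw": 54}, {"linear": [1.3, -1.1, -113], "dr": [0, 0, 0], "claw": 54}, {"linear": [1.3, -1.1, -113], "dr": [0, 0, 0], "claw": 54}], grip_force=10)

```text
t: 2.95
tcp_pos: [0.4854, -0.1814, 0.1768]
orientation: [[-0.001, 0.938, -0.346], [0.001, -0.346, -0.938], [-1.0, -0.001, -0.001]]
force: [0.7, 0.6, 0.0]
gripper_width: 0.724
```

Call:
send_rows(targets=[{"linear": [0, 0, -1], "dr": [0, 0, 0], "claw": 54}, {"linear": [0, 0, -1], "dr": [0, 0, 0], "claw": 54}, {"linear": [0, 0, -1], "dr": [0, 0, 0], "claw": 54}, {"linear": [0, 0, -1], "dr": [0, 0, 0], "claw": 54}, {"linear": [0, 0, -1], "dr": [0, 0, 0], "claw": 46}, {"linear": [0, 0, -1], "dr": [0, 0, 0], "claw": 44}, {"linear": [0, 0, -1], "dr": [0, 0, 0], "claw": 44}, {"linear": [0, 0, -1], "dr": [0, 0, 0], "claw": 44}], grip_force=15)

```text
t: 3.62
tcp_pos: [0.4852, -0.1813, 0.1757]
orientation: [[-0.001, 0.938, -0.346], [0.001, -0.346, -0.938], [-1.0, -0.001, -0.0]]
force: [-1.1, 0.6, 1.4]
gripper_width: 0.566
```

Call:
send_rows(targets=[{"linear": [0, 0, 0], "dr": [0, 0, 0], "claw": 30}, {"linear": [0, 0, 0], "dr": [0, 0, 0], "claw": 30}, {"linear": [0, 0, 0], "dr": [0, 0, 0], "claw": 30}, {"linear": [0, 0, -1], "dr": [0, 0, 0], "claw": 30}, {"linear": [0, 0, -1], "dr": [0, 0, 0], "claw": 30}], grip_force=58)

```text
t: 4.03
tcp_pos: [0.4855, -0.1814, 0.1755]
orientation: [[-0.0, 0.938, -0.346], [0.001, -0.346, -0.938], [-1.0, -0.0, -0.001]]
force: [-3.7, 1.5, 11.2]
gripper_width: 0.561
```

Call:
send_rows(targets=[{"linear": [0, 0, -0.5], "dr": [0, 0, 0], "claw": 30}, {"linear": [0, 0, -1], "dr": [0, 0, 0], "claw": 30}, {"linear": [0, 0, -1], "dr": [0, 0, 0], "claw": 30}, {"linear": [0, 0, -1], "dr": [0, 0, 0], "claw": 30}])

```text
t: 4.37
tcp_pos: [0.4855, -0.1815, 0.1755]
orientation: [[0.0, 0.938, -0.346], [0.001, -0.346, -0.938], [-1.0, -0.0, -0.0]]
force: [-4.4, 1.3, 11.9]
gripper_width: 0.563
```

Call:
send_rows(targets=[{"linear": [0, 0, -1.2], "dr": [0, 0, 0], "claw": 30}, {"linear": [0, 0, -1.5], "dr": [0, 0, 0], "claw": 30}, {"linear": [0, 0, -1.5], "dr": [0, 0, 0], "claw": 30}, {"linear": [0, 0, -1.5], "dr": [0, 0, 0], "claw": 30}])

```text
t: 4.7
tcp_pos: [0.4856, -0.1815, 0.175]
orientation: [[0.0, 0.938, -0.346], [0.0, -0.346, -0.938], [-1.0, 0.0, -0.001]]
force: [-4.4, 2.1, 12.6]
gripper_width: 0.563
```

Call:
send_rows(targets=[{"linear": [0, 0, -1.5], "dr": [0, 0, 0], "claw": 30}, {"linear": [0, 0, -2], "dr": [0, 0, 0], "claw": 30}, {"linear": [0, 0, -2.5], "dr": [0, 0, 0], "claw": 30}, {"linear": [0, 0, -2.5], "dr": [0, 0, 0], "claw": 30}, {"linear": [0, 0, -2.5], "dr": [0, 0, 0], "claw": 30}])

```text
t: 5.12
tcp_pos: [0.4856, -0.1815, 0.1736]
orientation: [[0.001, 0.938, -0.346], [0.0, -0.346, -0.938], [-1.0, 0.001, -0.001]]
force: [-4.6, 1.5, 13.6]
gripper_width: 0.567
```

Call:
send_rows(targets=[{"linear": [0, 0, -1.7], "dr": [0, 0, 0], "claw": 30}, {"linear": [0, 0, -2.3], "dr": [0, 0, 0], "claw": 30}, {"linear": [0, 0, -2.9], "dr": [0, 0, 0], "claw": 30}, {"linear": [0, 0, -3.5], "dr": [0, 0, 0], "claw": 30}, {"linear": [0, 0, -3.5], "dr": [0, 0, 0], "claw": 30}, {"linear": [0, 0, -3.5], "dr": [0, 0, 0], "claw": 30}])

```text
t: 5.62
tcp_pos: [0.4857, -0.1815, 0.1714]
orientation: [[0.001, 0.938, -0.347], [0.0, -0.347, -0.938], [-1.0, 0.001, -0.0]]
force: [-5.4, 2.3, 15.7]
gripper_width: 0.561
```

Call:
send_rows(targets=[{"linear": [-0.4, 0.2, -1.8], "dr": [0, 0, 0], "claw": 30}, {"linear": [-0.8, 0.3, -2.3], "dr": [0, 0, 0], "claw": 30}, {"linear": [-0.8, 0.3, -2.8], "dr": [0, 0, 0], "claw": 30}, {"linear": [-0.8, 0.3, -3.2], "dr": [0, 0, 0], "claw": 30}, {"linear": [-0.8, 0.3, -3.2], "dr": [0, 0, 0], "claw": 30}, {"linear": [-0.8, 0.3, -3.2], "dr": [0, 0, 0], "claw": 30}])

```text
t: 6.12
tcp_pos: [0.4857, -0.1815, 0.17]
orientation: [[0.003, 0.938, -0.346], [-0.001, -0.346, -0.938], [-1.0, 0.003, -0.0]]
force: [-4.8, 1.7, 17.3]
gripper_width: 0.558
```

Call:
send_rows(targets=[{"linear": [-0.8, 0.3, -1.6], "dr": [0, 0, 0], "claw": 30}, {"linear": [-0.8, 0.3, -2], "dr": [0, 0, 0], "claw": 30}, {"linear": [-0.8, 0.3, -2.4], "dr": [0, 0, 0], "claw": 30}, {"linear": [-0.8, 0.3, -2.4], "dr": [0, 0, 0], "claw": 30}, {"linear": [-0.8, 0.3, -2.4], "dr": [0, 0, 0], "claw": 30}])

```text
t: 6.53
tcp_pos: [0.4857, -0.1816, 0.17]
orientation: [[0.005, 0.938, -0.347], [-0.001, -0.346, -0.938], [-1.0, 0.005, -0.0]]
force: [-6.4, 2.3, 24.4]
gripper_width: 0.562
```

Hard stop is at TCP z = 0.170, after about 5.5 mm of travel, and the force reads 24 N. I'm easing to about 20 N and starting the turn.

Call:
send_rows(targets=[{"linear": [-0.8, 0.3, -1.9], "dr": [0, 0, 0], "claw": 30}, {"linear": [-0.8, 0.3, -1.9], "dr": [0, 0, 0.03], "claw": 30}, {"linear": [-0.8, 0.3, -1.9], "dr": [0, 0, 0.07], "claw": 30}, {"linear": [-0.8, 0.3, -1.9], "dr": [0, 0, 0.11], "claw": 30}, {"linear": [-0.8, 0.3, -1.9], "dr": [0, 0, 0.15], "claw": 30}])

```text
t: 6.95
tcp_pos: [0.4864, -0.1817, 0.1701]
orientation: [[0.009, 0.98, -0.201], [-0.002, -0.201, -0.98], [-1.0, 0.009, -0.0]]
force: [-2.5, 1.5, 17.4]
gripper_width: 0.555
```

```bash
python3 - <<'E'
from h import *
s=arm.get_state(); print(s['t'],np.round(s['tcp_pos'],4),np.round(s['force'],2),np.round(s['torque'],2),np.round(s['qpos'],1))
E
```

```text
6.95 [ 0.4864 -0.1817  0.1701] [-2.48  1.49 17.38] [ 0.13  0.58 -0.03] [-2.070e+01  1.350e+01  1.093e+02  1.000e-01  5.670e+01 -9.200e+00]
```

Call:
send_rows(targets=[{"linear": [-0.8, 0.2, -2.1], "dr": [0, 0.006, 0.05], "claw": 30}, {"linear": [-0.8, 0.2, -2.1], "dr": [0, 0.006, 0.1], "claw": 30}, {"linear": [-0.8, 0.2, -2.1], "dr": [0, 0.006, 0.15], "claw": 30}, {"linear": [-0.8, 0.2, -2.1], "dr": [0, 0.006, 0.2], "claw": 30}, {"linear": [-0.8, 0.2, -2.1], "dr": [0, 0.006, 0.2], "claw": 30}])

```text
t: 7.37
tcp_pos: [0.4869, -0.1816, 0.17]
orientation: [[0.006, 1.0, 0.001], [-0.001, 0.001, -1.0], [-1.0, 0.006, 0.001]]
force: [-4.0, 1.3, 18.4]
gripper_width: 0.56
```

```bash
python3 - <<'E'
from h import *
s=arm.get_state(); print(np.round(s['tcp_pos'],4),np.round(s['force'],2),np.round(s['torque'],2),np.round(s['qpos'],1))
f=grab('wrist'); cv2.imwrite('pics/w2.png',f['color']); f=grab('top'); c=f['color']; cv2.imwrite('pics/t2.png',cv2.resize(c[200:280,300:400],None,fx=5,fy=5))
E
```

```text
[ 0.4869 -0.1816  0.17  ] [-4.    1.3  18.39] [ 0.29  0.71 -0.02] [-2.070e+01  1.360e+01  1.092e+02  1.000e-01  5.690e+01 -2.070e+01]
```

View pics/w2.png

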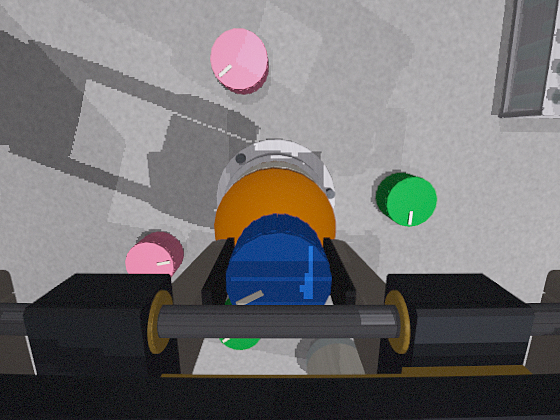

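The pointer turned with the tool, at (249,298) around the cap centre, so there is no slip. Turned 20° so far, continuing.

Call:
send_rows(targets=[{"linear": [-1.5, 0.2, -2.1], "dr": [0, 0.006, 0.06], "claw": 30}, {"linear": [-1.5, 0.2, -2.1], "dr": [0, 0.006, 0.12], "claw": 30}, {"linear": [-1.5, 0.2, -2.1], "dr": [0, 0.006, 0.18], "claw": 30}, {"linear": [-1.5, 0.2, -2.1], "dr": [0, 0.006, 0.24], "claw": 30}, {"linear": [-1.5, 0.2, -2.1], "dr": [0, 0.006, 0.3], "claw": 30}, {"linear": [-1.5, 0.2, -2.1], "dr": [0, 0.006, 0.3], "claw": 30}])

```text
t: 7.97
tcp_pos: [0.4863, -0.1815, 0.17]
orientation: [[0.002, 0.955, 0.297], [-0.001, 0.297, -0.955], [-1.0, 0.002, 0.001]]
force: [-4.6, 3.0, 20.3]
gripper_width: 0.562
```

Call:
send_rows(targets=[{"linear": [-1.5, 0.5, -2], "dr": [0, 0.003, 0.07], "claw": 30}, {"linear": [-1.5, 0.5, -2], "dr": [0, 0.003, 0.14], "claw": 30}, {"linear": [-1.5, 0.5, -2], "dr": [0, 0.003, 0.21], "claw": 30}, {"linear": [-1.5, 0.5, -2], "dr": [0, 0.003, 0.28], "claw": 30}, {"linear": [-1.5, 0.5, -2], "dr": [0, 0.003, 0.35], "claw": 30}, {"linear": [-1.5, 0.5, -2], "dr": [0, 0.003, 0.4], "claw": 30}, {"linear": [-1.5, 0.5, -2], "dr": [0, 0.003, 0.4], "claw": 30}])

```text
t: 8.55
tcp_pos: [0.4855, -0.1812, 0.17]
orientation: [[0.001, 0.762, 0.648], [-0.001, 0.648, -0.762], [-1.0, 0.0, 0.001]]
force: [-5.9, 2.0, 20.2]
gripper_width: 0.559
```

```bash
python3 - <<'E'
from h import *
s=arm.get_state(); print(np.round(s['tcp_pos'],4),np.round(s['force'],2),np.round(s['torque'],2),np.round(s['qpos'],1))
f=grab('wrist'); cv2.imwrite('pics/w3.png',f['color'])
E
```

```text
[ 0.4855 -0.1812  0.17  ] [-5.85  1.97 20.19] [ 0.32  1.03 -0.07] [-20.6  13.6 109.2  -0.   57.2 -61. ]
```

View pics/w3.png

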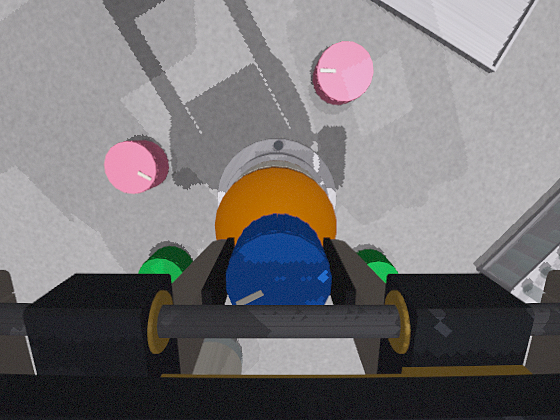

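The pointer is still fixed relative to the fingers at (249,298), and the turn is 60.6°. Now lifting.

Call:
send_rows(targets=[{"linear": [-0.5, 0, 0], "dr": [0, 0, 0], "claw": 30}, {"linear": [-0.2, 0, 2], "dr": [0, 0, 0], "claw": 30}, {"linear": [0, 0, 4], "dr": [0, 0, 0], "claw": 30}, {"linear": [0, 0, 7], "dr": [0, 0, 0], "claw": 30}, {"linear": [0, 0, 10], "dr": [0, 0, 0], "claw": 30}, {"linear": [0, 0, 14], "dr": [0, 0, 0], "claw": 30}, {"linear": [0, 0, 18], "dr": [0, 0, 0], "claw": 30}, {"linear": [0, 0, 18], "dr": [0, 0, 0], "claw": 30}])

```text
t: 9.27
tcp_pos: [0.4855, -0.1813, 0.1884]
orientation: [[0.001, 0.763, 0.646], [-0.001, 0.646, -0.763], [-1.0, 0.0, 0.002]]
force: [-2.2, -0.2, 0.9]
gripper_width: 0.561
```

Call:
send_rows(targets=[{"linear": [0, 0, 8], "dr": [0, 0, 0], "claw": 30}, {"linear": [0, 0, 18], "dr": [0, 0, 0], "claw": 30}, {"linear": [0, 0, 30], "dr": [0, 0, 0], "claw": 30}, {"linear": [0, 0, 42], "dr": [0, 0, 0], "claw": 30}, {"linear": [0, 0, 55], "dr": [0, 0, 0], "claw": 30}, {"linear": [0, 0, 67], "dr": [0, 0, 0], "claw": 30}, {"linear": [0, 0, 75], "dr": [0, 0, 0], "claw": 30}, {"linear": [0, 0, 75], "dr": [0, 0, 0], "claw": 30}])

```text
t: 9.93
tcp_pos: [0.4867, -0.1817, 0.2658]
orientation: [[0.005, 0.763, 0.646], [-0.002, 0.646, -0.763], [-1.0, 0.002, 0.005]]
force: [0.2, 1.1, -0.6]
gripper_width: 0.559
```

```bash
python3 - <<'E'
from h import *
s=arm.get_state(); print(np.round(s['tcp_pos'],4),np.round(s['force'],2),s['t'])
f=grab('scene'); c=f['color']; cv2.imwrite('pics/s4.png',cv2.resize(c[100:300,120:440],None,fx=2,fy=2)); X=pts(f)
P=X[180:260,280:355]; 
f=grab('wrist'); X=pts(f);z=X[...,2]; cv2.imwrite('pics/w4.png',f['color'])
t=(np.hypot(X[...,0]-.4855,X[...,1]+.1813)<.03)&(z>.285)&(z<.315); print('cap top z',t.sum(),np.median(z[t]),X[t].mean(0))
E
```

```text
[ 0.4867 -0.1817  0.2658] [ 0.21  1.07 -0.57] 9.9333
cap top z 8093 0.2980821138939328 [ 0.48268902 -0.17748289  0.2981215 ]
```

View pics/s4.png

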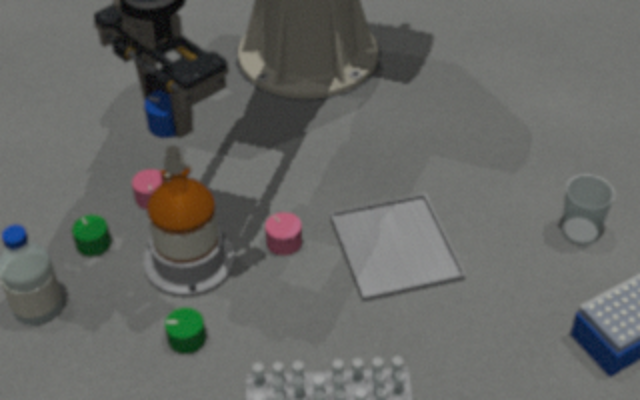

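The cap is off and held cleanly above the neck; the neck shows bare at (175,160) in the crop. I'm moving over the tray and aligning with it.

Call:
send_rows(targets=[{"linear": [-1, 15, 0], "dr": [0, 0, -0.03], "claw": 30}, {"linear": [-3, 45, 0], "dr": [0, 0, -0.08], "claw": 30}, {"linear": [-5, 80, 0], "dr": [0, 0, -0.14], "claw": 30}, {"linear": [-7, 115, 0], "dr": [0, 0, -0.2], "claw": 30}, {"linear": [-9, 150, 0], "dr": [0, 0, -0.26], "claw": 30}, {"linear": [-12, 185, 0], "dr": [0, 0, -0.32], "claw": 30}, {"linear": [-14, 220, -10], "dr": [0, 0, -0.38], "claw": 30}, {"linear": [-16, 250, -40], "dr": [0, 0, -0.42], "claw": 30}, {"linear": [-18, 280, -75], "dr": [0, 0, -0.454], "claw": 30}, {"linear": [-18.7, 298, -110], "dr": [0, 0, -0.454], "claw": 30}, {"linear": [-18.7, 301, -145], "dr": [0, 0, -0.454], "claw": 30}, {"linear": [-18.7, 301, -180], "dr": [0, 0, -0.454], "claw": 30}, {"linear": [-18.7, 301, -200], "dr": [0, 0, -0.454], "claw": 30}, {"linear": [-18.7, 301, -210], "dr": [0, 0, -0.454], "claw": 30}, {"linear": [-18.7, 301, -210], "dr": [0, 0, -0.454], "claw": 30}, {"linear": [-18.7, 301, -210], "dr": [0, 0, -0.454], "claw": 30}])

```text
t: 11.37
tcp_pos: [0.467, 0.1196, 0.0537]
orientation: [[0.0, 0.969, 0.245], [-0.002, 0.245, -0.969], [-1.0, -0.0, 0.002]]
force: [-1.1, -0.4, 0.6]
gripper_width: 0.559
```

```bash
python3 - <<'E'
from h import *
s=arm.get_state(); print(np.round(s['tcp_pos'],4),np.round(s['force'],2),np.round(s['orientation'],3).tolist())
f=grab('wrist'); cv2.imwrite('pics/w5.png',f['color']); X=pts(f)
z=X[...,2];t=(np.hypot(X[...,0]-.467,X[...,1]-.12)<.025)&(z>.075)&(z<.105); print('cap top z',t.sum(),np.median(z[t]))
E
```

```text
[0.467  0.1196 0.0537] [-1.1  -0.43  0.6 ] [[0.0, 0.969, 0.245], [-0.002, 0.245, -0.969], [-1.0, -0.0, 0.002]]
cap top z 6910 0.08720805591994515
```

View pics/w5.png

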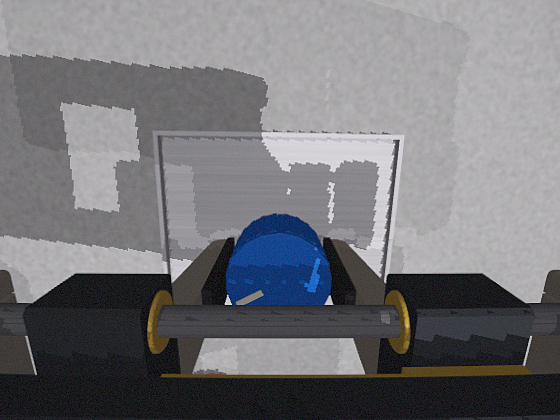

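The cap is centred over the tray, whose edges run from (155,132) to (403,137) and are aligned with the jaws. Lowering.

Call:
send_rows(targets=[{"linear": [0, 0, -12], "dr": [0, 0, 0], "claw": 30}, {"linear": [0, 0, -25], "dr": [0, 0, 0], "claw": 30}, {"linear": [0, 0, -35], "dr": [0, 0, 0], "claw": 30}, {"linear": [0, 0, -40], "dr": [0, 0, 0], "claw": 30}, {"linear": [0, 0, -43], "dr": [0, 0, 0], "claw": 30}, {"linear": [0, 0, -43], "dr": [0, 0, 0], "claw": 30}, {"linear": [0, 0, -43], "dr": [0, 0, 0], "claw": 30}])

```text
t: 12.0
tcp_pos: [0.468, 0.1198, 0.0119]
orientation: [[0.003, 0.969, 0.245], [-0.002, 0.245, -0.969], [-1.0, 0.002, 0.002]]
force: [0.1, 0.6, -0.1]
gripper_width: 0.562
```

Call:
send_rows(targets=[{"linear": [0, 0, -1.5], "dr": [0.002, 0.003, 0], "claw": 30}, {"linear": [0, 0, -3], "dr": [0.002, 0.003, 0], "claw": 30}, {"linear": [0, 0, -4], "dr": [0.002, 0.003, 0], "claw": 30}, {"linear": [0, 0, -4.5], "dr": [0.002, 0.003, 0], "claw": 30}, {"linear": [0, 0, -5], "dr": [0.002, 0.003, 0], "claw": 30}, {"linear": [0, 0, -5], "dr": [0.002, 0.003, 0], "claw": 30}])

```text
t: 12.5
tcp_pos: [0.4679, 0.1198, 0.0068]
orientation: [[-0.0, 0.969, 0.245], [0.0, 0.245, -0.969], [-1.0, -0.0, -0.001]]
force: [0.4, -0.2, -0.3]
gripper_width: 0.559
```

Call:
send_rows(targets=[{"linear": [0, 0, -0.5], "dr": [0, 0, 0], "claw": 30}, {"linear": [0, 0, -1], "dr": [0, 0, 0], "claw": 30}, {"linear": [0, 0, -1], "dr": [0, 0, 0], "claw": 30}, {"linear": [0, 0, -1], "dr": [0, 0, 0], "claw": 30}])

```text
t: 12.83
tcp_pos: [0.468, 0.1198, 0.0066]
orientation: [[-0.0, 0.969, 0.245], [0.0, 0.245, -0.969], [-1.0, -0.0, -0.0]]
force: [-3.9, -0.2, 12.8]
gripper_width: 0.56
```

The cap is on the floor. I'm unloading and then opening.

Call:
send_rows(targets=[{"linear": [0, 0, 0], "dr": [0, 0, 0], "claw": 30}, {"linear": [0, 0, 0], "dr": [0, 0, 0], "claw": 56}, {"linear": [0, 0, 0], "dr": [0, 0, 0], "claw": 62}, {"linear": [0, 0, 0], "dr": [0, 0, 0], "claw": 68}, {"linear": [0, 0, 0], "dr": [0, 0, 0], "claw": 72}, {"linear": [0, 0, 0], "dr": [0, 0, 0], "claw": 72}, {"linear": [0, 0, 0], "dr": [0, 0, 0], "claw": 72}, {"linear": [0, 0, 0], "dr": [0, 0, 0], "claw": 72}])

```text
t: 13.5
tcp_pos: [0.468, 0.1198, 0.0065]
orientation: [[-0.0, 0.969, 0.245], [0.0, 0.245, -0.969], [-1.0, -0.0, -0.0]]
force: [-0.2, -0.2, 0.0]
gripper_width: 0.781
```

Call:
send_rows(targets=[{"linear": [0, 0, 10], "dr": [0, 0, 0], "claw": 72}, {"linear": [0, 0, 30], "dr": [0, 0, 0], "claw": 72}, {"linear": [0, 0, 60], "dr": [0, 0, 0], "claw": 72}, {"linear": [0, 0, 100], "dr": [0, 0, 0], "claw": 72}, {"linear": [0, 0, 140], "dr": [0, 0, 0], "claw": 72}, {"linear": [0, 0, 180], "dr": [0, 0, 0], "claw": 72}, {"linear": [0, 0, 200], "dr": [0, 0, 0], "claw": 72}, {"linear": [0, 0, 200], "dr": [0, 0, 0], "claw": 72}, {"linear": [0, 0, 200], "dr": [0, 0, 0], "claw": 72}])

```text
t: 14.25
tcp_pos: [0.4685, 0.1199, 0.2081]
orientation: [[0.003, 0.969, 0.245], [0.001, 0.245, -0.969], [-1.0, 0.003, -0.001]]
force: [0.4, 0.2, -1.0]
gripper_width: 0.784
```

```bash
python3 - <<'E'
from h import *
s=arm.get_state(); print(s['t'],np.round(s['tcp_pos'],4),np.round(s['force'],2))
f=grab('wrist'); X=pts(f); cv2.imwrite('pics/w6.png',f['color']); z=X[...,2]
t=(np.hypot(X[...,0]-.468,X[...,1]-.12)<.04)&(z>.03)&(z<.06); P=X[t]
A=np.c_[P[:,:2],np.ones(len(P))]; m=np.median(z[t]); k=abs(P[:,2]-m)<.004
print('cap',cv2.minEnclosingCircle(P[k][:,:2].astype(np.float32)),m,np.linalg.lstsq(A[k],P[k][:,2],rcond=None)[0])
o=np.load('top0.npy'); f=grab('top'); Y=pts(f)
for nm,(x0,y0,x1,y1) in dict(reagent=(400,190,440,235),rack=(225,115,310,155),tip=(80,140,150,200),beaker=(95,228,138,268)).items():
    for Q in (o,Y):
        p=Q[y0:y1,x0:x1].reshape(-1,3); q=p[p[:,2]>.02]; print(nm,len(q),q.mean(0).round(3))
E
```

```text
14.25 [0.4685 0.1199 0.2081] [ 0.43  0.22 -1.03]
cap ((0.46905195713043213, 0.11844302713871002), 0.026251832023262978) 0.04015807439722019 [-0.00042897 -0.00542981  0.04097022]
reagent 808 [ 0.555 -0.378  0.102]
reagent 809 [ 0.555 -0.378  0.102]
rack 2034 [0.755 0.01  0.065]
rack 2032 [0.755 0.01  0.065]
tip 1690 [0.643 0.404 0.061]
tip 1694 [0.643 0.404 0.061]
beaker 439 [0.449 0.399 0.061]
beaker 442 [0.449 0.399 0.061]
```

View pics/w6.png

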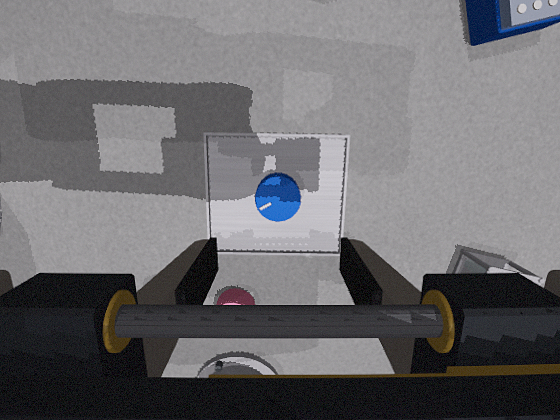

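The cap stands flat, mouth down, at the tray centre (278,197). Its top is at 40 mm, as expected for one resting on the tray floor.

```bash
python3 -c "
from cell import arm
print(arm.sign_off())"
```

```text
the job is handed in; nothing more can be done
None
```

The cap is off the bottle and standing mouth down in the steel tray. I handed the job in at about 14 s of the 67 s allowed; no verdict is reported.

- **Opening:** I gripped the blue cap and pushed it down about 5.5 mm to the hard stop. I held 17–20 N while turning it 60.6° anticlockwise. The pointer stayed fixed relative to the fingers, so the cap did not slip. It then lifted off freely.
- **Placing:** I set the cap down with force feedback and let go. It stands flat about 2 mm from the tray centre. Its top measured 40.2 mm above the bench against 40.5 mm expected, with no measurable tilt.
- **Bystanders:** The before and after depth measurements of the beaker, tip box, reagent and rack agree to within 1 mm. The gripper is about 200 mm above the bench and touches nothing.
- **Off the ideal:** The push briefly read 24 N when the hard stop was found, before the turn; I eased it back before turning. There was also a steady sideways force of about 4–6 N during the push. The largest force I read was well under the 40 N limit, though I only read it at the end of each move.

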